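# Pack a bottle stopper under the cantilever tray

## Robot

A 7-joint arm with a two-finger parallel gripper is mounted at the origin on a cart in front of the work surface, level with it; the furniture and walls round the work are solid. World frame = base frame: x ahead of the robot, y to its left, z up, the work surface at z = 0. Lengths are in m, angles in rad, forces in N, time in s.
With the tool pointing down it reaches from about 0.35 to 0.9 m from the base axis. Payload 19.9 kg.
Tool frame: the origin (TCP) lies at the very end of the fingers, on their centre line; the grasp point (between the pads) lies 19 mm behind it (manip.grip_depth is the distance from the TCP to the grasp point, in m); z points along the fingers, y is the line along which they close (so a half turn about z gives the same grasp; the last joint's range is limited). The gripper opens to 94 mm and grips with 3 to 60 N. Pads are 16 mm wide; open, the fingers measure 119 mm over their backs; the gripper's body (75 mm by 177 mm) begins 78 mm behind the grasp point.
Start: joints at [-1.202, 0.417, -0.01, 1.614, 0.005, 1.111, -0.053], TCP at [0.249, 0.573, 0.205] pointing down, gripper open.
Joint ranges: [-2.81, 2.81], [-0.39, 2.02], [-1.27, 1.25], [0.06, 2.57], [-1.19, 4.33], [0.19, 2], [-2.82, 2.82]. Speed limits (rad/s): [1.89, 1.89, 2.39, 2.39, 3.01, 3.01, 3.01].

## Interface

Orientations are given as a rotation vector (axis times angle).
In Python, from cell import manip gives the robot as it stands.
- The arm moves only by the tool send_rows, never from a script. Its argument "targets" is a list that holds one entry, the list of rows, each a list of 7 numbers: the shift along the tool's x, y, z in m, then the turn, a rotation vector about the tool's x, y, z in rad, then the closure in counts, from 0 (fully open) to 255 (shut). A call has 1 to 12 rows; each row shifts and turns the commanded pose from where the row before left it, along the tool's axes as they then stand; what a row does not reach is not made up. A row lasts 1/12 s, in which the tool goes at most 41.7 mm and 7.16 degrees, less where a joint would pass 70% of its speed; a pose out of reach is approached as far as the arm can. A call with a gripper value outside its range is refused whole. The fingers move at their own pace and stop on an object; "grip_force" is the grip in N (left out, the last holds). Time passes only in rows, so rows that do not move let the fingers close. It gives the time, the measured TCP pose, the force, the opening and the grip force at its end, in the units of the state.
- manip.sense(): the state, without advancing time (a new reading comes with each control period).
- manip.get_image(name): name is "scene" or "top"; returns a dict with "color" (420x560x3 uint8, red, green, blue), "z_map" (420x560 float32, m along the optical axis (not along the pixel's ray), 0 where there is no reading), "fx", "fy", "cx", "cy" (pixels), "world_to_cam" (4x4, takes a point from world to camera coordinates). Camera axes: x right, y down, z forward; pixel columns grow to the right and rows downward; lengths in m; the calibration is good to about 2 mm. A picture is of the moment at which its call begins.
- manip.close_job(): hands the job in; it is judged then, once.
The state is a dict: "time": time; "joint_positions": joint angles; "joint_vel": joint speeds; "effort": joint torques, N m; "ee_pos": TCP position; "tcp_rot": TCP orientation; "ft_force": force on the tool from outside, world axes, zero at the start; "ft_torque": the same for the moment, N m; "opening": opening from 0.0 (shut) to 1.0 (fully open); "grasp_force": force on a finger pad.
Only numpy, scipy, OpenCV 4.12 (cv2) and the standard library are available. Lean on these libraries where they do the work, as an engineer would, in place of code of your own. Each camera call takes 0.05 s, during which the arm holds its last target. There are 200 camera calls.

## Task

Swing the top tray of the wooden accessory box up and over until it rests open at the side, and stand the brass-knobbed bottle stopper on its knob in the one empty well underneath (the other two wells are taken; which ones cannot be seen until the tray is up). Then swing the tray back until it is fully home on the box. Guide the tray gently all the way, never letting it drop, keep the foil cutter and the cork that lie in it, and do not knock the bottle over.

Things in the scene. Friction and masses are not known exactly. Their poses are not given: they have to be found in the camera images.
- box: Light wooden accessory box with brass corner straps, fixed, 192 mm along its x, 122 mm along its y, walls 6 mm thick and 70 mm high. Origin: centre of its underside, on the table; z up. Inside, its floor is 8 mm above the table, with three wells in a row along x and, behind low dividers at y = +22 to +55 mm, a narrow lane with a thermometer lying in it.
- box_floor (a point): Inner floor at the centre of the middle well; axes as the box. Wells at x = -62, 0, +62 mm from here, each 56 (x) by 72 mm (y), dividers 28 mm high, box rim 62 mm high. Two have a stopper (53 mm tall) or champagne cork (49 mm) fixed in the middle; the empty one only a fixed 3 mm cork pad. Which is empty varies and is not given: look, or lower gently and feel.
- links_hinge (a point): Pivot of the tray's steel links in the box, at x = 0, y = +32, z = +44 mm of the box; axes as the box. The hinge axis runs along the box's x.
- links (a joint): Link angle, rad: 0 = tray home, 2.2 = open stop. The tray stays level on parallel links; all its points move on arcs of 93.5 mm radius in the box's y-z plane. A link points from its pivot at 154 deg minus this angle, from box +y towards up: the tray goes up, over to +y and down, in all 167 mm along +y, 3 mm up (53 mm up at 1.12 rad). Falls to the nearer end unless held, stays there. 0.35 kg.
- tray_handle (a point): Centre of the tray's handle: a dark wooden bar, 82 mm along the box's x, 14 mm wide, 16 mm high, on two brass posts 62 mm apart, above the middle of the tray. Axes as the box. The bar's top is 8 mm above this point, the tray's rim 35 mm below it, the tray's underside 70 mm below it.
- tray_floor (a point): Centre of the inner floor of the tray (wood, darker than the box), 64 mm under the handle's centre; axes as the box. The tray is 192 x 122 mm outside, with walls 6 mm thick and 35 mm high, standing on the box's rim when home.
- stopper_center (a point): The bottle stopper to pack, centre, half-way up: 53 mm tall, stands upright on a turned brass knob 30 mm across and 28 mm high, from which a cork 21 mm across and 25 mm high rises. z up along it. 45 g. A steel pourer and a plain cork stand near it.
- cutter_center (a point): Centre of the black U-shaped foil cutter, 47 x 46 x 20 mm, lying loose in the tray near its +x end.
- cork_center (a point): Centre of a wine cork, 44 mm long, 24 mm across, lying loose in the tray near its -x end.
- bottle_center (a point): Half-way up the half bottle (62 mm across, 243 mm tall) that stands at the back of the table; z up along it.
Not all that is in view belongs to the job. Leave any orange, purple or turquoise look-alike of the part that bears cutter_center alone.

How it is judged:
On the way, in this order (a step that is already met when the one before it is completed fails the run):
1. the tray is swung up and over and rests open, untouched by the fingers (value of joint links above 2 rad and contact force between the fingers and box below 0.1 N), for 0.2 s.
2. the stopper stands released on the floor of a well, the tray still open (x of stopper_center in the frame of box_floor between -0.09 and 0.09 m and y of stopper_center in the frame of box_floor between -0.037 and 0.037 m and z of stopper_center in the frame of box_floor between 0.015 and 0.042 m and angle between stopper_center's own z axis and vertical below 0.3 rad and contact force between the fingers and bottle_stopper_1 below 0.1 N and value of joint links above 2 rad), for 0.2 s.
At the end, for the whole second after the job is handed in: The tray is fully home (links below 0.05 rad) and still; the stopper stands upright (within 0.3 rad) on the floor of a well underneath, its centre 15 to 42 mm above the box's inner floor; the foil cutter and the cork still lie in the tray; the bottle stands (x of stopper_center in the frame of box_floor between -0.09 and 0.09 m and y of stopper_center in the frame of box_floor between -0.037 and 0.037 m and z of stopper_center in the frame of box_floor between 0.015 and 0.042 m and angle between each of stopper_center, bottle_center's own z axis and vertical below 0.3 rad and x of cutter_center in the frame of tray_floor between -0.09 and 0.09 m and y of cutter_center in the frame of tray_floor between -0.056 and 0.056 m and z of cutter_center in the frame of tray_floor between 0 and 0.04 m and x of cork_center in the frame of tray_floor between -0.09 and 0.09 m and y of cork_center in the frame of tray_floor between -0.056 and 0.056 m and z of cork_center in the frame of tray_floor between 0 and 0.04 m and value of joint links below 0.05 rad and velocity of joint links between -0.05 and 0.05 rad/s); the robot touches nothing.
It fails at once if the tray drops or slams: its links turn faster than 4 rad/s (velocity of joint links above 4 rad/s or velocity of joint links below -4 rad/s).
It fails at once if the bottle is knocked over (angle between bottle_center's own z axis and vertical above 0.5 rad).
It also fails if it takes over 69 s, if anything falls off the work surface, if the arm or the gripper's body presses on something with over 40 N, if the wrist force passes 120 N, or if a joint passes its speed limit or range.

## Working session

There is one attempt and no reset: what is moved stays moved. The work goes in short steps, Python scripts to look and compute and a tool call to move; the robot and the scene stay as the last step left them, time stands still between calls to the robot, and variables do not carry over. Pictures are saved under pics/ and viewed, at most 10 in all, crops included, and the job is handed in when it is done.

Besides the shell and the picture viewer there is one more tool, called after "Emit:" as name(argument=value, ...), one argument or row to a line, values as JSON. send_rows: Moves the arm, as the interface text tells. Its arguments: {"type":"object","properties":{"targets":{"type":"array","items":{"type":"array","items":{"type":"array","items":{"type":"number"}}}},"grip_force":{"type":"number"}},"required":["targets"]}

```bash
mkdir -p pics
cat > h.py <<'E'
import numpy as np, cv2
from cell import manip
def get(n):
    d=manip.get_image(n); return d
def save(d,f,crop=None,s=1):
    im=d["color"][:,:,::-1]
    if crop: r0,r1,c0,c1=crop; im=im[r0:r1,c0:c1]
    cv2.imwrite("pics/"+f,cv2.resize(im,None,fx=s,fy=s,interpolation=cv2.INTER_CUBIC))
def cloud(d):
    z=d["z_map"]; v,u=np.mgrid[:z.shape[0],:z.shape[1]]
    P=np.stack([(u-d["cx"])/d["fx"]*z,(v-d["cy"])/d["fy"]*z,z,np.ones_like(z)],-1)
    W=P@np.linalg.inv(d["world_to_cam"]).T
    W[z==0]=np.nan
    return W[...,:3]
E
python3 - <<'E'
from h import *
a=get("scene");b=get("top")
im=np.hstack([a["color"],b["color"]])[:,:,::-1]
save(a,"s0.png",s=1.42);save(b,"t0.png",s=1.42)
for d in(a,b): print(np.linalg.inv(d["world_to_cam"])[:3,:].round(3),d["fx"],d["cx"],d["cy"],(d["z_map"]==0).mean())
s=manip.sense();print({k:np.round(v,3) for k,v in s.items()}, manip.grip_depth)
E
```

```text
[[ 0.823 -0.39   0.414  0.171]
 [-0.568 -0.572  0.591 -0.736]
 [ 0.006 -0.722 -0.692  0.744]] 434.71761090089507 285.7685539164102 205.71752787316967 0.006279761904761905
[[-0.002 -0.983  0.185  0.338]
 [-1.     0.004  0.008 -0.174]
 [-0.008 -0.184 -0.983  1.229]] 429.9097927907038 280.44454610987555 198.89338888341806 0.004000850340136054
{'time': np.float64(0.1), 'joint_positions': array([-1.203,  0.418, -0.01 ,  1.614,  0.005,  1.111, -0.053]), 'joint_vel': array([ 0.   , -0.001,  0.001, -0.001,  0.001,  0.   , -0.002]), 'effort': array([ 1.0000e-03, -8.5257e+01,  6.3900e-01, -4.2668e+01, -4.9000e-02,
        1.6000e-02, -0.0000e+00]), 'ee_pos': array([0.249, 0.573, 0.205]), 'tcp_rot': array([-6.390e-01, -3.076e+00,  2.000e-03]), 'ft_force': array([-0.061, -0.982, -0.176]), 'ft_torque': array([-0.034, -0.028,  0.003]), 'grasp_force': np.float64(0.0), 'opening': np.float64(0.999)} 0.0188
```

View pics/s0.png

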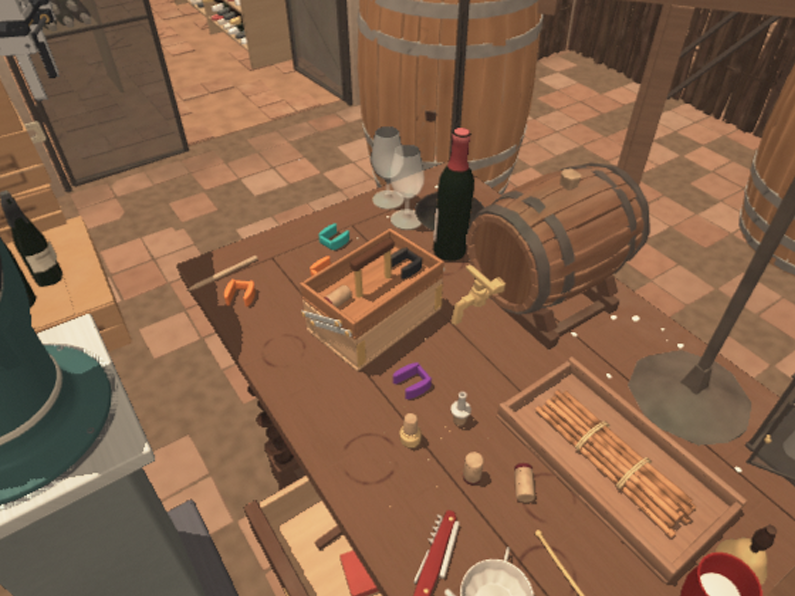

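View pics/t0.png

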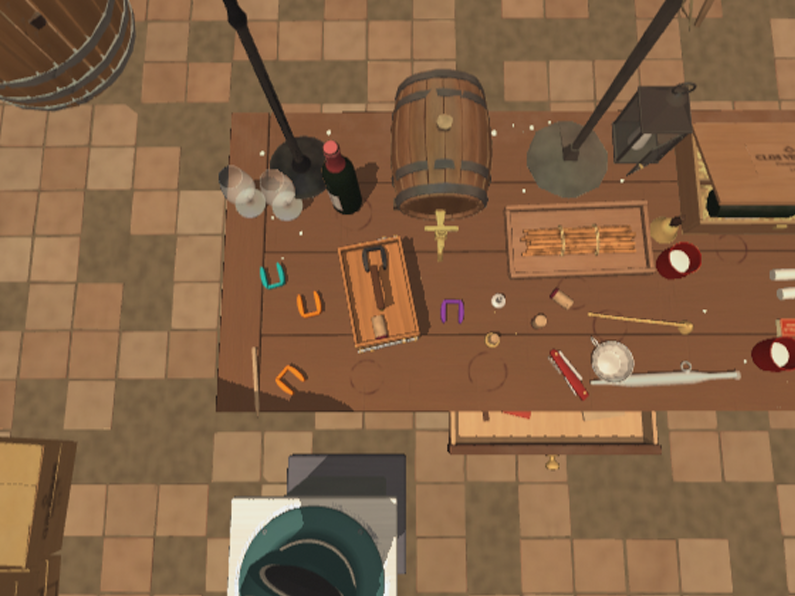

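The scene view has the box at (370,295), with the black cutter at (405,262) at its far (+x) end. The stopper candidates are the cork-on-brass-knob at (410,430), the steel pourer at (460,408) and the plain cork at (473,467). The first one fits. I'll measure it and confirm it in a crop.

Run:
```python
from h import *
a=get("scene");b=get("top")
save(a,"c1.png",(265,350,265,360),5)
A=cloud(a);B=cloud(b)
def rep(n,W,m):
    P=W[m]; print(n,m.sum(),"med",np.nanmedian(P,0).round(3),"min",np.nanpercentile(P,3,axis=0).round(3),"max",np.nanpercentile(P,97,axis=0).round(3))
for n,W in(("s",A),("t",B)):
    x,y,z=W[...,0],W[...,1],W[...,2]
    rep("table "+n,W,(x>.3)&(x<.5)&(y>-.4)&(y<.1)&(z<.02))
    roi=(x>.3)&(x<.75)&(y>-.2)&(y<.25)
    m=roi&(z>.096)&(z<.112)
    P=W[m][:,:2].astype(np.float32)
    lab=cv2.connectedComponents(m.astype(np.uint8))[1]
    k=np.argmax(np.bincount(lab[lab>0])); P=W[lab==k][:,:2].astype(np.float32)
    r=cv2.minAreaRect(P*1000);print("rim",n,r,len(P))
    c=np.array(r[0])/1000
    m=(np.hypot(x-c[0],y-c[1])<.06)&(z>.138)&(z<.156); rep("handle",W,m)
    P=W[m][:,:2].astype(np.float32); print(cv2.minAreaRect(P*1000))
    m=(x>.2)&(z>.012)&(z<.3)&(x<.95)&(y>-.45)&(y<.4)
    nl,lab,st,ce=cv2.connectedComponentsWithStats(m.astype(np.uint8))
    for i in range(1,nl):
        if st[i,4]>25: rep("obj%s %s"%(i,ce[i].round()),W,lab==i)
```

```text
table s 16333 med [ 0.381 -0.228 -0.   ] min [ 0.311 -0.392 -0.502] max [0.49  0.083 0.006]
rim s ((533.3533935546875, -126.12418365478516), (197.20545959472656, 125.59857177734375), 10.9210205078125) 1400
handle 267 med [ 0.531 -0.129  0.149] min [ 0.496 -0.139  0.139] max [ 0.572 -0.117  0.152]
((534.9635620117188, -125.84164428710938), (80.91224670410156, 15.630155563354492), 10.803496360778809)
obj1 [378. 165.] 13480 med [ 0.742 -0.271  0.171] min [ 0.65  -0.337  0.016] max [0.903 0.033 0.237]
obj2 [279. 115.] 1373 med [0.725 0.083 0.125] min [0.704 0.04  0.033] max [0.759 0.17  0.155]
obj3 [234. 165.] 156 med [0.577 0.087 0.019] min [0.558 0.069 0.013] max [0.604 0.115 0.024]
obj4 [261. 207.] 6187 med [ 0.517 -0.141  0.08 ] min [ 0.433 -0.2    0.018] max [ 0.629 -0.062  0.146]
obj9 [168. 203.] 161 med [0.377 0.052 0.019] min [0.347 0.023 0.012] max [0.397 0.074 0.023]
obj12 [384. 277.] 916 med [ 0.65  -0.398  0.028] min [ 0.574 -0.447  0.013] max [ 0.722 -0.386  0.034]
obj13 [291. 265.] 245 med [ 0.51  -0.272  0.019] min [ 0.486 -0.293  0.013] max [ 0.53  -0.249  0.023]
obj15 [3
[... 1399 characters left out ...]
0.149]
obj26 [192. 194.] 121 med [0.579 0.086 0.019] min [0.56  0.069 0.013] max [0.604 0.115 0.023]
obj34 [217. 215.] 117 med [0.519 0.013 0.019] min [ 0.5   -0.007  0.014] max [0.545 0.039 0.024]
obj35 [351. 211.] 78 med [ 0.525 -0.361  0.031] min [ 0.516 -0.375  0.026] max [ 0.539 -0.35   0.063]
obj36 [318. 217.] 120 med [ 0.512 -0.275  0.019] min [ 0.489 -0.294  0.015] max [ 0.53  -0.249  0.024]
obj37 [379. 226.] 74 med [ 0.484 -0.438  0.042] min [ 0.474 -0.449  0.015] max [ 0.494 -0.43   0.048]
obj38 [346. 239.] 90 med [ 0.449 -0.346  0.034] min [ 0.438 -0.36   0.017] max [ 0.463 -0.336  0.056]
obj41 [203. 266.] 122 med [0.378 0.054 0.02 ] min [0.35  0.025 0.014] max [0.398 0.074 0.024]
```

View pics/c1.png

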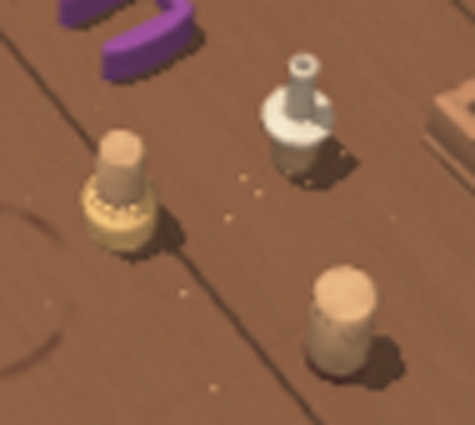

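The crop confirms the stopper: a cork on a brass knob at crop (122,195), at world (0.450,-0.350). The steel pourer is at (300,120) and the plain cork at (340,320). The box is centred at (0.535,-0.126) with yaw 10.8°, and the handle top at 0.149 matches the expected 0.148. I'm moving over the handle now.

Emit:
send_rows(
  targets=[
    [[-0.0225,-0.022,-0.003,0,0,0,0],[-0.0225,-0.022,-0.003,0,0,0,0],[-0.0225,-0.022,-0.003,0,0,0,0],[-0.0225,-0.022,-0.003,0,0,0,0],[-0.0225,-0.022,-0.003,0,0,0,0],[-0.0225,-0.022,-0.003,0,0,0,0],[-0.0225,-0.022,-0.003,0,0,0,0],[-0.0225,-0.022,-0.003,0,0,0,0],[-0.0225,-0.022,-0.003,0,0,0,0],[-0.0225,-0.022,-0.003,0,0,0,0],[-0.0225,-0.022,-0.003,0,0,0,0],[-0.0225,-0.022,-0.003,0,0,0,0]],
  ],
)

```text
time: 1.2
ee_pos: [0.3917, 0.222, 0.2417]
tcp_rot: [0.639, 3.076, 0.0]
ft_force: [1.6, 0.1, 0.1]
opening: 1.0
grasp_force: 0.0
```

Emit:
send_rows(
  targets=[
    [[-0.0225,-0.022,0,0,0,0,0],[-0.0225,-0.022,0,0,0,0,0],[-0.0225,-0.022,0,0,0,0,0],[-0.0225,-0.022,0,0,0,0,0],[-0.0225,-0.022,0,0,0,0,0],[-0.0225,-0.022,0,0,0,0,0],[-0.0225,-0.022,0,0,0,0,0],[-0.0225,-0.022,0,0,0,0,0],[-0.0225,-0.022,0,0,0,0,0],[-0.0225,-0.022,0,0,0,0,0],[-0.0225,-0.022,0,0,0,0,0],[-0.0225,-0.022,0,0,0,0,0]],
  ],
)

```text
time: 2.2
ee_pos: [0.5343, -0.1276, 0.2415]
tcp_rot: [0.639, 3.076, -0.0]
ft_force: [-0.2, -0.0, 0.1]
opening: 0.998
grasp_force: 0.0
```

Emit:
send_rows(
  targets=[
    [[0,0,0,0,0,0.106,0],[0,0,0,0,0,0.106,0],[0,0,0,0,0,0.106,0],[0,0,0,0,0,0.106,0],[0,0,0,0,0,0.106,0],[0,0,0,0,0,0.106,0],[0,0,0,0,0,0.106,0],[0,0,0,0,0,0.106,0],[0,0,0,0,0,0.106,0],[0,0,0,0,0,0.106,0],[0,0,0,0,0,0.106,0],[0,0,0,0,0,0.106,0]],
  ],
)

```text
time: 3.2
ee_pos: [0.5338, -0.1261, 0.2414]
tcp_rot: [-2.347, -2.089, 0.0]
ft_force: [0.3, -0.2, 0.6]
opening: 1.001
grasp_force: 0.0
```

Emit:
send_rows(
  targets=[
    [[0,0,0,0,0,0.106,0],[0,0,0,0,0,0.106,0],[0,0,0,0,0,0.106,0],[0,0,0,0,0,0.106,0],[0,0,0,0,0,0.106,0],[0,0,0,0,0,0.106,0],[0,0,0,0,0,0.106,0],[0,0,0,0,0,0.106,0],[0,0,0,0,0,0.106,0],[0,0,0,0,0,0.106,0],[0,0,0,0,0,0.106,0],[0,0,0,0,0,0.106,0]],
  ],
)

```text
time: 4.2
ee_pos: [0.5339, -0.1261, 0.2414]
tcp_rot: [-3.128, -0.287, 0.0]
ft_force: [-0.1, 0.2, -0.0]
opening: 0.999
grasp_force: 0.0
```

```bash
cat >> h.py <<'E'
from scipy.spatial.transform import Rotation as Ro
YAW=np.deg2rad(10.8); BX=np.array([.535,-.1263,0])
BR=Ro.from_euler("z",YAW)
def box(p): return BX+BR.apply(p)           # box frame -> world
def tobox(p): return BR.inv().apply(np.array(p)-BX)
def go(p,yaw=None):                          # tool-frame shift (after turn) to world TCP p, tool-y at box -y + yaw
    s=manip.sense(); R=Ro.from_rotvec(s["tcp_rot"])
    Y=R.as_matrix()[:,1]
    want=Ro.from_matrix(np.array([-BR.as_matrix()[:,0],-BR.as_matrix()[:,1],[0,0,-1]]).T@np.diag([1,1,1]))
    if np.linalg.det(want.as_matrix())<0: raise SystemExit("det")
    print("t",s["time"],"pos",np.round(s["ee_pos"],4),"box",tobox(s["ee_pos"]).round(4),"F",np.round(s["ft_force"],1),"open",s["opening"],"gf",s["grasp_force"])
    print("turn(first)",(R.inv()*want).as_rotvec().round(4),"then shift tool",want.inv().apply(np.array(p)-s["ee_pos"]).round(4),"j",np.round(s["joint_positions"],2))
E
sed -i 's/\[-BR.as_matrix()\[:,0\],/[BR.as_matrix()[:,0],/' h.py
python3 -c "
from h import *
go(box([0,0,.121]))"
```

```text
t 4.2 pos [ 0.5339 -0.1261  0.2414] box [-0.001   0.0004  0.2414] F [-0.1  0.2 -0. ] open 0.9993348650161024 gf 0.0
turn(first) [-0.      0.     -0.0057] then shift tool [0.001  0.0004 0.1204] j [-0.63  0.39  1.03  1.79 -0.36  1.17 -0.87]
```

Emit:
send_rows(
  targets=[
    [[0.001,0,0.012,0,0,-0.0057,0],[0,0,0.012,0,0,0,0],[0,0,0.012,0,0,0,0],[0,0,0.012,0,0,0,0],[0,0,0.012,0,0,0,0],[0,0,0.012,0,0,0,0],[0,0,0.012,0,0,0,0],[0,0,0.012,0,0,0,0],[0,0,0.012,0,0,0,0],[0,0,0.012,0,0,0,0],[0,0,0,0,0,0,0]],
  ],
)

```text
time: 5.12
ee_pos: [0.534, -0.1258, 0.1192]
tcp_rot: [-3.127, -0.303, 0.004]
ft_force: [0.1, 0.2, -0.5]
opening: 0.996
grasp_force: 0.0
```

Emit:
send_rows(
  targets=[
    [[0,0,0,0,0,0,255],[0,0,0,0,0,0,255],[0,0,0,0,0,0,255],[0,0,0,0,0,0,255],[0,0,0,0,0,0,255],[0,0,0,0,0,0,255],[0,0,0,0,0,0,255],[0,0,0,0,0,0,255],[0,0,0,0,0,0,255],[0,0,0,0,0,0,255]],
  ],
  grip_force=25,
)

```text
time: 5.95
ee_pos: [0.5349, -0.126, 0.1215]
tcp_rot: [3.127, 0.303, -0.0]
ft_force: [0.5, -0.7, 0.1]
opening: 0.325
grasp_force: 0.0
```

```bash
python3 -c "
from h import *
go(box([0,0,.121]))
q=np.linspace(0,2.2,37);a=np.deg2rad(154)-q
d=np.diff(.0935*np.c_[np.cos(a),np.sin(a)],axis=0)
print((d*[-1,-1]*1000).round(1).tolist())"
```

```text
t 5.95 pos [ 0.5349 -0.126   0.1215] box [-0.      0.0003  0.1215] F [ 0.5 -0.7  0.1] open 0.3254040983512058 gf 0.0
turn(first) [0.0001 0.     0.005 ] then shift tool [0.     0.0003 0.0005] j [-0.52  0.54  0.91  1.9  -0.52  0.95 -0.75]
[[-2.7, -5.1], [-3.0, -4.9], [-3.3, -4.7], [-3.5, -4.5], [-3.8, -4.3], [-4.1, -4.0], [-4.3, -3.8], [-4.5, -3.5], [-4.7, -3.2], [-4.9, -2.9], [-5.1, -2.6], [-5.2, -2.3], [-5.4, -2.0], [-5.5, -1.6], [-5.6, -1.3], [-5.6, -1.0], [-5.7, -0.6], [-5.7, -0.3], [-5.7, 0.1], [-5.7, 0.4], [-5.7, 0.8], [-5.6, 1.1], [-5.5, 1.5], [-5.4, 1.8], [-5.3, 2.1], [-5.2, 2.4], [-5.0, 2.8], [-4.8, 3.1], [-4.6, 3.3], [-4.4, 3.6], [-4.2, 3.9], [-3.9, 4.1], [-3.7, 4.4], [-3.4, 4.6], [-3.1, 4.8], [-2.8, 5.0]]
```

Emit:
send_rows(
  targets=[
    [[0,0,0,0,0,0,255],[0,0,0,0,0,0,255],[0,0,0,0,0,0,255],[0,0,0,0,0,0,255],[0,0,0,0,0,0,255],[0,0,0,0,0,0,255],[0,0,0,0,0,0,255],[0,0,0,0,0,0,255]],
  ],
  grip_force=25,
)

```text
time: 6.62
ee_pos: [0.5349, -0.1261, 0.1215]
tcp_rot: [3.127, 0.303, -0.0]
ft_force: [-0.2, -0.7, -0.6]
opening: 0.146
grasp_force: 25.0
```

Gripped at 13.7 mm, which matches the 14 mm bar. Starting the first third of the arc.

Emit:
send_rows(
  targets=[
    [[0,-0.0027,-0.0051,0,0,0,255],[0,-0.003,-0.0049,0,0,0,255],[0,-0.0033,-0.0047,0,0,0,255],[0,-0.0035,-0.0045,0,0,0,255],[0,-0.0038,-0.0043,0,0,0,255],[0,-0.0041,-0.004,0,0,0,255],[0,-0.0043,-0.0038,0,0,0,255],[0,-0.0045,-0.0035,0,0,0,255],[0,-0.0047,-0.0032,0,0,0,255],[0,-0.0049,-0.0029,0,0,0,255],[0,-0.0051,-0.0026,0,0,0,255],[0,-0.0052,-0.0023,0,0,0,255]],
  ],
)

```text
time: 7.62
ee_pos: [0.5254, -0.0773, 0.1675]
tcp_rot: [3.127, 0.304, 0.0]
ft_force: [2.4, 0.3, -6.2]
opening: 0.147
grasp_force: 25.0
```

Emit:
send_rows(
  targets=[
    [[0,-0.0054,-0.002,0,0,0,255],[0,-0.0055,-0.0016,0,0,0,255],[0,-0.0056,-0.0013,0,0,0,255],[0,-0.0056,-0.001,0,0,0,255],[0,-0.0057,-0.0006,0,0,0,255],[0,-0.0057,-0.0003,0,0,0,255],[0,-0.0057,0.0001,0,0,0,255],[0,-0.0057,0.0004,0,0,0,255],[0,-0.0057,0.0008,0,0,0,255],[0,-0.0056,0.0011,0,0,0,255],[0,-0.0055,0.0015,0,0,0,255],[0,-0.0054,0.0018,0,0,0,255]],
  ],
)

```text
time: 8.62
ee_pos: [0.5126, -0.0115, 0.1683]
tcp_rot: [3.127, 0.303, 0.0]
ft_force: [5.7, -0.3, -8.9]
opening: 0.143
grasp_force: 25.0
```

Emit:
send_rows(
  targets=[
    [[0,-0.0053,0.0021,0,0,0,255],[0,-0.0052,0.0024,0,0,0,255],[0,-0.005,0.0028,0,0,0,255],[0,-0.0048,0.0031,0,0,0,255],[0,-0.0046,0.0033,0,0,0,255],[0,-0.0044,0.0036,0,0,0,255],[0,-0.0042,0.0039,0,0,0,255],[0,-0.0039,0.0041,0,0,0,255],[0,-0.0037,0.0044,0,0,0,255],[0,-0.0034,0.0046,0,0,0,255],[0,-0.0031,0.0048,0,0,0,255],[0,-0.0028,0.005,0,0,0,255]],
  ],
)

```text
time: 9.62
ee_pos: [0.5031, 0.0377, 0.1242]
tcp_rot: [3.126, 0.303, 0.001]
ft_force: [3.4, -1.8, 1.8]
opening: 0.146
grasp_force: 25.0
```

```bash
python3 -c "
from h import *
go(box([0,.1666,.1245]))"
```

```text
t 9.6167 pos [0.5031 0.0377 0.1242] box [-0.0006  0.1671  0.1242] F [ 3.4 -1.8  1.8] open 0.1462778977153879 gf 25.0007227063179
turn(first) [ 0.0005 -0.0006  0.0049] then shift tool [ 0.0006  0.0005 -0.0003] j [-0.9   0.45  0.95  2.01 -0.47  0.91 -1.08]
```

Emit:
send_rows(
  targets=[
    [[0,0,0.001,0,0,0,255],[0,0,0,0,0,0,150],[0,0,0,0,0,0,150],[0,0,0,0,0,0,150],[0,0,0,0,0,0,150],[0,0,0,0,0,0,150],[0,0,0,0,0,0,150],[0,0,0,0,0,0,150],[0,0,0,0,0,0,150]],
  ],
)

```text
time: 10.37
ee_pos: [0.5029, 0.0375, 0.1233]
tcp_rot: [3.127, 0.304, -0.0]
ft_force: [-0.0, -0.2, 0.7]
opening: 0.408
grasp_force: 0.0
```

Emit:
send_rows(
  targets=[
    [[0,0,-0.01,0,0,0,150],[0,0,-0.012,0,0,0,150],[0,0,-0.012,0,0,0,150],[0,0,-0.012,0,0,0,150],[0,0,-0.012,0,0,0,150],[0,0,-0.012,0,0,0,150],[0,0,-0.012,0,0,0,150],[0,0,-0.012,0,0,0,150]],
  ],
)

```text
time: 11.03
ee_pos: [0.5029, 0.0375, 0.2186]
tcp_rot: [-3.127, -0.303, -0.0]
ft_force: [-0.7, 0.1, -0.4]
opening: 0.415
grasp_force: 0.0
```

Run:
```python
from h import *
go(np.array([.450,-.350,.22]))
a=get("scene");b=get("top")
im=cv2.resize(a["color"][120:340,190:360],None,fx=2.4,fy=2.4); im2=cv2.resize(b["color"][140:270,170:370],None,fx=1.94,fy=2.6)
h=min(len(im),len(im2)); cv2.imwrite("pics/o1.png",np.hstack([cv2.resize(a["color"][140:290,190:340],(400,400),interpolation=2),cv2.resize(b["color"][140:270,200:330],(400,400),interpolation=2)])[:,:,::-1])
for n,d in(("s",a),("t",b)):
    W=cloud(d); L=BR.inv().apply((W-BX).reshape(-1,3)).reshape(W.shape)
    for x0 in(-.062,0,.062):
        m=(abs(L[...,0]-x0)<.022)&(abs(L[...,1])<.030)&(L[...,2]<.09)&(L[...,2]>0)
        z=L[...,2][m]; print(n,x0,m.sum(),np.percentile(z,[5,50,95,99]).round(3) if len(z) else "")
    h=(abs(L[...,2]-.151)<.008)&(abs(L[...,1]-.167)<.03)&(abs(L[...,0])<.06); print("handle",np.median(L[h],0))
    # stopper top
    m=(np.hypot(W[...,0]-.45,W[...,1]+.35)<.04)&(W[...,2]>.044)&(W[...,2]<.065)
    P=W[m];print("stop",len(P),P.mean(0),P.min(0),P.max(0),P[P[:,2]>.051].mean(0))
```

```text
t 11.0333 pos [0.5029 0.0375 0.2186] box [-0.0009  0.1669  0.2186] F [-0.7  0.1 -0.4] open 0.4146478639437144 gf 0.0
turn(first) [-0.0001 -0.0002  0.005 ] then shift tool [-0.1245  0.3707 -0.0014] j [-1.02  0.32  1.07  1.92 -0.31  1.09 -1.2 ]
s -0.062 221 [0.014 0.038 0.062 0.063]
s 0 260 [0.007 0.013 0.037 0.039]
s 0.062 300 [0.009 0.035 0.058 0.059]
handle [-0.00418183  0.16345834  0.15135126]
stop 87 [ 0.44878363 -0.35014733  0.05165072] [ 0.44060888 -0.35758735  0.04419829] [ 0.45903428 -0.33923517  0.05588488] [ 0.44970404 -0.34881588  0.05344993]
t -0.062 320 [0.005 0.011 0.062 0.064]
t 0 317 [0.005 0.01  0.035 0.039]
t 0.062 314 [0.005 0.011 0.056 0.059]
handle [-0.02092424  0.16509117  0.15172284]
stop 37 [ 0.45041587 -0.34906656  0.05241318] [ 0.44177207 -0.35736892  0.04491457] [ 0.45785791 -0.34101652  0.05657569] [ 0.45081345 -0.34952311  0.05361014]
```

View pics/o1.png

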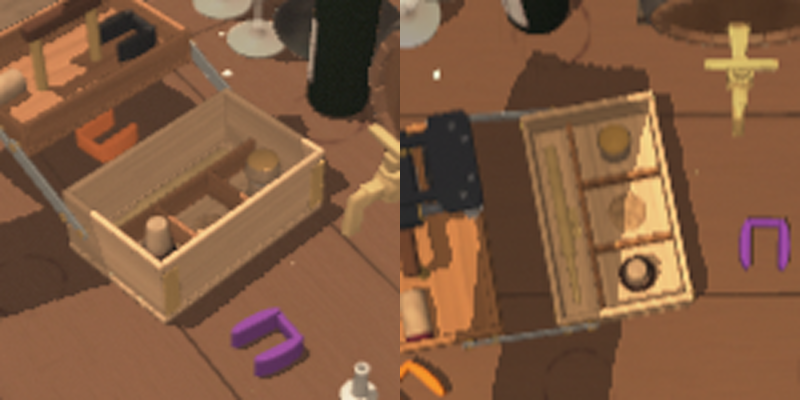

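The middle well is empty: it shows only a cork pad at crop (627,210). The other two, at (615,140) and (637,270), are occupied. Next is the stopper.

Emit:
send_rows(
  targets=[
    [[-0.0104,0.0309,0,0,0,0.005,150],[-0.0104,0.0309,0,0,0,0,150],[-0.0104,0.0309,0,0,0,0,150],[-0.0104,0.0309,0,0,0,0,150],[-0.0104,0.0309,0,0,0,0,150],[-0.0104,0.0309,0,0,0,0,150],[-0.0104,0.0309,0,0,0,0,150],[-0.0104,0.0309,0,0,0,0,150],[-0.0104,0.0309,0,0,0,0,150],[-0.0104,0.0309,0,0,0,0,150],[-0.0104,0.0309,0,0,0,0,150],[-0.0104,0.0309,0,0,0,0,150]],
  ],
)

```text
time: 12.13
ee_pos: [0.4494, -0.3514, 0.2169]
tcp_rot: [-3.127, -0.296, 0.001]
ft_force: [0.8, 0.9, 0.0]
opening: 0.412
grasp_force: 0.0
```

Emit:
send_rows(
  targets=[
    [[0,0,0.012,0,0,0,150],[0,0,0.015,0,0,0,150],[0,0,0.015,0,0,0,150],[0,0,0.015,0,0,0,150],[0,0,0.015,0,0,0,150],[0,0,0.015,0,0,0,150],[0,0,0.015,0,0,0,150],[0,0,0.015,0,0,0,150],[0,0,0.01,0,0,0,150],[0,0,0,0,0,0,150]],
  ],
)

```text
time: 12.97
ee_pos: [0.4491, -0.3494, 0.0885]
tcp_rot: [-3.126, -0.296, 0.004]
ft_force: [0.1, -0.0, -1.0]
opening: 0.412
grasp_force: 0.0
```

Run:
```python
from h import *
go(np.array([.450,-.3495,.031]))
b=get("scene"); W=cloud(b)
c=cv2.resize(b["color"][250:340,240:350],None,fx=5,fy=5)[:,:,::-1]; cv2.imwrite("pics/g1.png",c)
b=get("top");W=cloud(b);L=BR.inv().apply((W-BX).reshape(-1,3)).reshape(W.shape)
for x0 in(-.062,.062):
    m=(abs(L[...,0]-x0)<.02)&(abs(L[...,1]+.012)<.03)&(L[...,2]<.069)&(L[...,2]>.05)
    print(x0,m.sum(),L[m].mean(0))
```

```text
t 12.9667 pos [ 0.4491 -0.3494  0.0885] box [-0.1261 -0.2031  0.0885] F [ 0.1 -0.  -1. ] open 0.41190141392809054 gf 0.0
turn(first) [-0.0016  0.0022  0.0001] then shift tool [0.0008 0.0002 0.0575] j [-0.04  0.62  0.88  1.87 -0.59  0.93 -0.27]
-0.062 27 [-0.05759092 -0.01669213  0.06103567]
0.062 74 [ 0.06237537 -0.01895725  0.05521263]
```

View pics/g1.png

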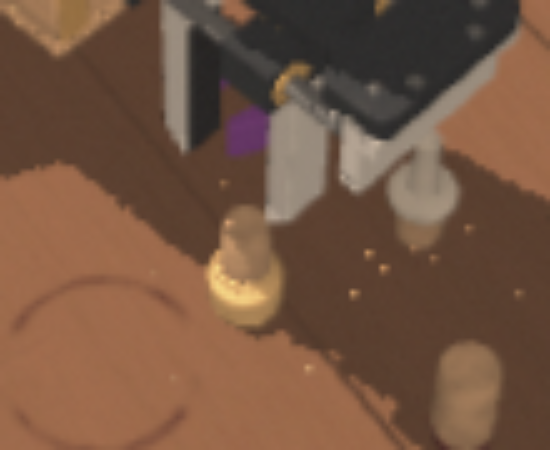

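The crop shows the fingertips at about (185,140) and (295,215). Their midpoint, projected down, sits over the stopper at (245,275), and nothing blocks the way. Descending and gripping the cork.

Emit:
send_rows(
  targets=[
    [[0.0008,0,0.01,0,0,0,150],[0,0,0.01,0,0,0,150],[0,0,0.01,0,0,0,150],[0,0,0.01,0,0,0,150],[0,0,0.009,0,0,0,150],[0,0,0.006,0,0,0,150],[0,0,0,0,0,0,150],[0,0,0,0,0,0,255],[0,0,0,0,0,0,255],[0,0,0,0,0,0,255],[0,0,0,0,0,0,255],[0,0,0,0,0,0,255]],
  ],
  grip_force=12,
)

```text
time: 14.07
ee_pos: [0.4509, -0.3501, 0.0356]
tcp_rot: [3.127, 0.296, 0.001]
ft_force: [-0.5, 0.3, 1.4]
opening: 0.22
grasp_force: 12.0
```

Emit:
send_rows(
  targets=[
    [[0,0,0,0,0,0,255],[0,0,0,0,0,0,255],[0,0,0,0,0,0,255],[0,0,0,0,0,0,255]],
  ],
)

```text
time: 14.4
ee_pos: [0.4509, -0.3501, 0.0356]
tcp_rot: [3.127, 0.296, 0.001]
ft_force: [-0.7, 1.5, 6.3]
opening: 0.223
grasp_force: 12.0
```

Run:
```python
from h import *
go(box([0,-.019,.14]))
```

```text
t 14.4 pos [ 0.4509 -0.3501  0.0356] box [-0.1245 -0.2041  0.0356] F [-0.7  1.5  6.3] open 0.22255244674864583 gf 11.981500089168549
turn(first) [ 0.0003 -0.0004  0.    ] then shift tool [ 0.1245 -0.1851 -0.1044] j [ 0.01  0.7   0.81  1.9  -0.67  0.84 -0.22]
```

Emit:
send_rows(
  targets=[
    [[0,0,-0.008,0,0,0,255],[0,0,-0.013,0,0,0,255],[0,0,-0.013,0,0,0,255],[0,0,-0.013,0,0,0,255],[0,0,-0.013,0,0,0,255],[0,0,-0.013,0,0,0,255],[0,0,-0.013,0,0,0,255],[0,0,-0.013,0,0,0,255],[0,0,-0.013,0,0,0,255]],
  ],
)

```text
time: 15.15
ee_pos: [0.4507, -0.35, 0.1487]
tcp_rot: [3.127, 0.296, 0.0]
ft_force: [0.8, 1.0, -0.7]
opening: 0.22
grasp_force: 12.0
```

Emit:
send_rows(
  targets=[
    [[0.0104,-0.0154,0,0,0,0,255],[0.0104,-0.0154,0,0,0,0,255],[0.0104,-0.0154,0,0,0,0,255],[0.0104,-0.0154,0,0,0,0,255],[0.0104,-0.0154,0,0,0,0,255],[0.0104,-0.0154,0,0,0,0,255],[0.0104,-0.0154,0,0,0,0,255],[0.0104,-0.0154,0,0,0,0,255],[0.0104,-0.0154,0,0,0,0,255],[0.0104,-0.0154,0,0,0,0,255],[0.0104,-0.0154,0,0,0,0,255],[0,0,0,0,0,0,255]],
  ],
)

```text
time: 16.15
ee_pos: [0.5329, -0.1586, 0.1476]
tcp_rot: [-3.126, -0.302, 0.0]
ft_force: [0.1, 0.8, -0.3]
opening: 0.215
grasp_force: 12.0
```

Run:
```python
from h import *
go(box([0,-.019,.0485]))
b=get("scene")
cv2.imwrite("pics/g2.png",cv2.resize(b["color"][140:300,190:350],(640,600),interpolation=2)[:,:,::-1])
```

```text
t 16.15 pos [ 0.5329 -0.1586  0.1476] box [-0.0081 -0.0313  0.1476] F [ 0.1  0.8 -0.3] open 0.21537128476023637 gf 11.960695087909698
turn(first) [-0.0009 -0.0001  0.0044] then shift tool [ 0.0081 -0.0123  0.0991] j [-0.49  0.53  0.96  1.87 -0.51  1.02 -0.69]
```

View pics/g2.png

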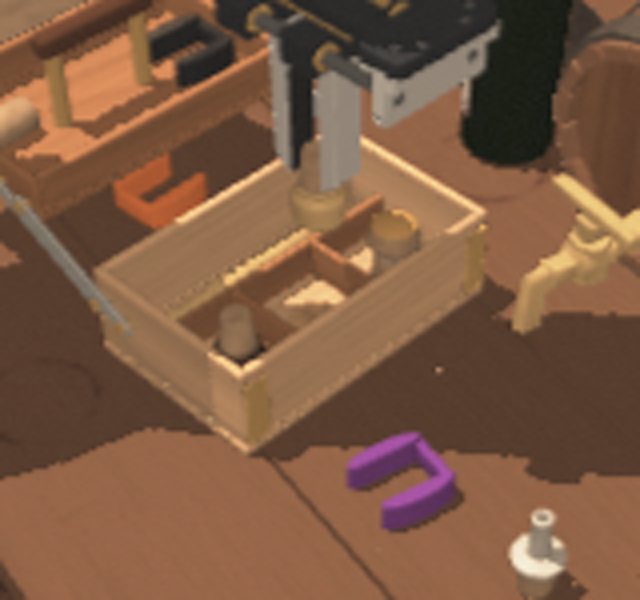

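The stopper is held upright at (318,200), over the middle well once I shift it by the remaining 8 mm and 12 mm. I'll centre it and lower it gently.

Emit:
send_rows(
  targets=[
    [[0.004,-0.006,0,0,0,0.0044,255],[0.004,-0.0063,0,0,0,0,255],[0,0,0,0,0,0,255],[0,0,0.01,0,0,0,255],[0,0,0.012,0,0,0,255],[0,0,0.012,0,0,0,255],[0,0,0.012,0,0,0,255],[0,0,0.012,0,0,0,255],[0,0,0.012,0,0,0,255],[0,0,0.012,0,0,0,255],[0,0,0.009,0,0,0,255],[0,0,0,0,0,0,255]],
  ],
)

```text
time: 17.2
ee_pos: [0.536, -0.1485, 0.0543]
tcp_rot: [-3.128, -0.288, 0.004]
ft_force: [-0.5, 0.2, -0.3]
opening: 0.218
grasp_force: 12.0
```

Run:
```python
from h import *
go(box([0,-.019,.0466]))
```

```text
t 17.2 pos [ 0.536  -0.1485  0.0543] box [-0.0031 -0.022   0.0543] F [-0.5  0.2 -0.3] open 0.21830549037903887 gf 11.960012912750244
turn(first) [-0.0005  0.0023 -0.0046] then shift tool [ 0.0031 -0.003   0.0077] j [-0.42  0.65  0.84  1.92 -0.64  0.86 -0.62]
```

Emit:
send_rows(
  targets=[
    [[0.002,-0.002,0.001,0,0,-0.0046,255],[0,0,0.0015,0,0,0,255],[0,0,0.0015,0,0,0,255],[0,0,0.001,0,0,0,255],[0,0,0.001,0,0,0,255],[0,0,0,0,0,0,255],[0,0,0,0,0,0,255]],
  ],
)

```text
time: 17.78
ee_pos: [0.5386, -0.1463, 0.0504]
tcp_rot: [3.128, 0.296, 0.0]
ft_force: [0.1, -0.2, -0.6]
opening: 0.218
grasp_force: 12.0
```

Emit:
send_rows(
  targets=[
    [[0,0,0.001,0,0,0,255],[0,0,0.001,0,0,0,255],[0,0,0.001,0,0,0,255],[0,0,0,0,0,0,255],[0,0,0,0,0,0,255]],
  ],
)

```text
time: 18.2
ee_pos: [0.5385, -0.1463, 0.0472]
tcp_rot: [3.128, 0.296, -0.0]
ft_force: [0.9, -0.8, -0.6]
opening: 0.217
grasp_force: 12.0
```

Emit:
send_rows(
  targets=[
    [[0,0,0.0006,0,0,0,255],[0,0,0,0,0,0,255],[0,0,0,0,0,0,255]],
  ],
)

```text
time: 18.45
ee_pos: [0.5386, -0.1463, 0.0467]
tcp_rot: [3.127, 0.296, 0.0]
ft_force: [-0.3, 0.0, -0.4]
opening: 0.22
grasp_force: 12.0
```

Emit:
send_rows(
  targets=[
    [[0,0,0.0007,0,0,0,255],[0,0,0,0,0,0,255],[0,0,0,0,0,0,255]],
  ],
)

```text
time: 18.7
ee_pos: [0.5387, -0.146, 0.0463]
tcp_rot: [-3.127, -0.296, -0.001]
ft_force: [-2.2, 3.4, 7.8]
opening: 0.217
grasp_force: 12.0
```

Emit:
send_rows(
  targets=[
    [[0,0,0.0007,0,0,0,255],[0,0,0,0,0,0,255],[0,0,0,0,0,0,255]],
  ],
)

```text
time: 18.95
ee_pos: [0.539, -0.1459, 0.0459]
tcp_rot: [-3.127, -0.296, -0.001]
ft_force: [-1.9, 3.7, 12.4]
opening: 0.216
grasp_force: 12.0
```

Contact came at 0.0463, as predicted for the pad. I'm backing off slightly and opening to about 30 mm.

Emit:
send_rows(
  targets=[
    [[0,0,-0.0007,0,0,0,255],[0,0,0,0,0,0,172],[0,0,0,0,0,0,172],[0,0,0,0,0,0,172],[0,0,0,0,0,0,172],[0,0,0,0,0,0,172],[0,0,0,0,0,0,172]],
  ],
)

```text
time: 19.53
ee_pos: [0.5385, -0.1463, 0.0459]
tcp_rot: [3.128, 0.296, -0.0]
ft_force: [-0.2, 0.1, 0.3]
opening: 0.327
grasp_force: 0.0
```

Emit:
send_rows(
  targets=[
    [[0,0,-0.006,0,0,0,172],[0,0,-0.01,0,0,0,172],[0,0,-0.012,0,0,0,172],[0,0,-0.015,0,0,0,172],[0,0,-0.015,0,0,0,172],[0,0,-0.015,0,0,0,172],[0,0,-0.02,0,0,0,172],[0,0,-0.02,0,0,0,172],[0,0,-0.02,0,0,0,172],[0,0,-0.02,0,0,0,172],[0,0,-0.02,0,0,0,172],[0,0,0,0,0,0,150]],
  ],
)

```text
time: 20.53
ee_pos: [0.5397, -0.1472, 0.2234]
tcp_rot: [3.127, 0.295, 0.008]
ft_force: [-0.1, -0.5, 0.8]
opening: 0.369
grasp_force: 0.0
```

Run:
```python
from h import *
go(box([0,.1669,.1233]))
b=get("scene");t=get("top")
cv2.imwrite("pics/g3.png",np.hstack([cv2.resize(b["color"][140:290,190:340],(400,400),interpolation=2),cv2.resize(t["color"][140:270,200:330],(400,400),interpolation=2)])[:,:,::-1])
for d in (b,t):
    W=cloud(d);L=BR.inv().apply((W-BX).reshape(-1,3)).reshape(W.shape)
    m=(abs(L[...,0])<.022)&(abs(L[...,1]+.019)<.025)&(L[...,2]<.069)&(L[...,2]>.055); print(m.sum(),L[m].mean(0) if m.any() else 0, L[m].max(0) if m.any() else 0)
```

```text
t 20.5333 pos [ 0.5397 -0.1472  0.2234] box [ 0.0007 -0.0214  0.2234] F [-0.1 -0.5  0.8] open 0.36919385936042354 gf 0.0
turn(first) [ 0.0013 -0.0047 -0.0004] then shift tool [-0.0007 -0.1883  0.1001] j [-0.58  0.44  1.04  1.79 -0.42  1.15 -0.79]
57 [-0.00295933 -0.02119913  0.06227346] [ 0.00643769 -0.01080338  0.06630597]
21 [-0.0038699  -0.02305649  0.06218463] [ 0.00335796 -0.01456991  0.06641131]
```

View pics/g3.png

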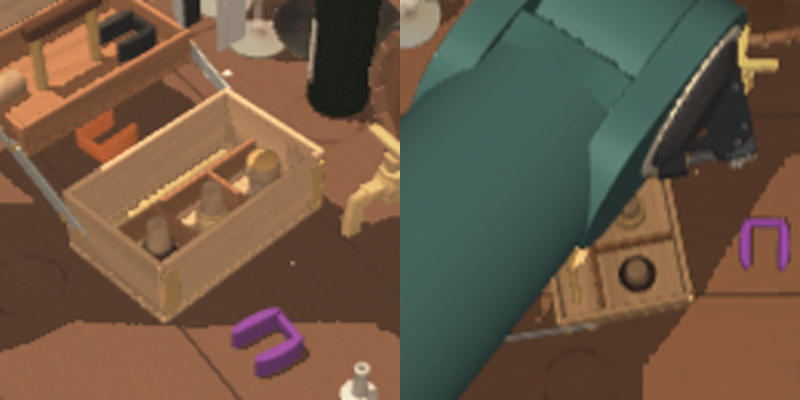

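The stopper stands upright in the middle well at (210,205), with its top at 0.064 as expected. The tray is open with both items still in it. Going back to the handle.

Emit:
send_rows(
  targets=[
    [[-0.0007,-0.0188,0,0,0,0,140],[0,-0.0188,0,0,0,0,140],[0,-0.0188,0,0,0,0,140],[0,-0.0188,0,0,0,0,140],[0,-0.0188,0,0,0,0,140],[0,-0.0188,0,0,0,0,140],[0,-0.0188,0,0,0,0,140],[0,-0.0188,0,0,0,0,140],[0,-0.0188,0,0,0,0,140],[0,-0.0188,0,0,0,0,140],[0,0,0,0,0,0,140],[0,0,0,0,0,0,140]],
  ],
)

```text
time: 21.63
ee_pos: [0.5021, 0.0389, 0.2187]
tcp_rot: [3.127, 0.299, -0.001]
ft_force: [-0.6, -0.8, -0.3]
opening: 0.454
grasp_force: 0.0
```

```bash
python3 -c "
from h import *
go(box([-.0005,.1669,.1233]))"
```

```text
t 21.6333 pos [0.5021 0.0389 0.2187] box [-0.0013  0.1684  0.2187] F [-0.6 -0.8 -0.3] open 0.45363101775736897 gf 0.0
turn(first) [0.     0.0008 0.0019] then shift tool [0.0008 0.0015 0.0954] j [-1.05  0.33  1.11  1.92 -0.33  1.09 -1.19]
```

Emit:
send_rows(
  targets=[
    [[0.0008,0.0015,0.01,0,0,0.0019,140],[0,0,0.012,0,0,0,140],[0,0,0.012,0,0,0,140],[0,0,0.012,0,0,0,140],[0,0,0.012,0,0,0,140],[0,0,0.012,0,0,0,140],[0,0,0.012,0,0,0,140],[0,0,0.009,0,0,0,140],[0,0,0.003,0,0,0,140],[0,0,0,0,0,0,140],[0,0,0,0,0,0,140]],
  ],
)

```text
time: 22.55
ee_pos: [0.5038, 0.0368, 0.1252]
tcp_rot: [3.128, 0.293, 0.0]
ft_force: [0.2, -0.0, 0.5]
opening: 0.448
grasp_force: 0.0
```

Emit:
send_rows(
  targets=[
    [[0,0,0,0,0,0,255],[0,0,0,0,0,0,255],[0,0,0,0,0,0,255],[0,0,0,0,0,0,255],[0,0,0,0,0,0,255],[0,0,0,0,0,0,255],[0,0,0,0,0,0,255],[0,0,0,0,0,0,255],[0,0,0,0,0,0,255],[0,0,0,0,0,0,255],[0,0,0,0,0,0,255],[0,0,0,0,0,0,255]],
  ],
  grip_force=25,
)

```text
time: 23.55
ee_pos: [0.5037, 0.0376, 0.1251]
tcp_rot: [-3.127, -0.294, -0.0]
ft_force: [-1.5, 4.8, 5.0]
opening: 0.145
grasp_force: 25.0
```

Gripped. Now the reverse arc.

Emit:
send_rows(
  targets=[
    [[0,0.0028,-0.005,0,0,0,255],[0,0.0031,-0.0048,0,0,0,255],[0,0.0034,-0.0046,0,0,0,255],[0,0.0037,-0.0044,0,0,0,255],[0,0.0039,-0.0041,0,0,0,255],[0,0.0042,-0.0039,0,0,0,255],[0,0.0044,-0.0036,0,0,0,255],[0,0.0046,-0.0033,0,0,0,255],[0,0.0048,-0.0031,0,0,0,255],[0,0.005,-0.0028,0,0,0,255],[0,0.0052,-0.0024,0,0,0,255],[0,0.0053,-0.0021,0,0,0,255]],
  ],
)

```text
time: 24.55
ee_pos: [0.5133, -0.013, 0.1695]
tcp_rot: [3.128, 0.293, 0.001]
ft_force: [0.6, 3.7, 3.2]
opening: 0.148
grasp_force: 25.0
```

Emit:
send_rows(
  targets=[
    [[0,0.0054,-0.0018,0,0,0,255],[0,0.0055,-0.0015,0,0,0,255],[0,0.0056,-0.0011,0,0,0,255],[0,0.0057,-0.0008,0,0,0,255],[0,0.0057,-0.0004,0,0,0,255],[0,0.0057,-0.0001,0,0,0,255],[0,0.0057,0.0003,0,0,0,255],[0,0.0057,0.0006,0,0,0,255],[0,0.0056,0.001,0,0,0,255],[0,0.0056,0.0013,0,0,0,255],[0,0.0055,0.0016,0,0,0,255],[0,0.0054,0.002,0,0,0,255]],
  ],
)

```text
time: 25.55
ee_pos: [0.5259, -0.079, 0.1677]
tcp_rot: [3.127, 0.293, 0.001]
ft_force: [8.5, 2.9, -6.2]
opening: 0.147
grasp_force: 25.0
```

Emit:
send_rows(
  targets=[
    [[0,0.0052,0.0023,0,0,0,255],[0,0.0051,0.0026,0,0,0,255],[0,0.0049,0.0029,0,0,0,255],[0,0.0047,0.0032,0,0,0,255],[0,0.0045,0.0035,0,0,0,255],[0,0.0043,0.0038,0,0,0,255],[0,0.0041,0.004,0,0,0,255],[0,0.0038,0.0043,0,0,0,255],[0,0.0035,0.0045,0,0,0,255],[0,0.0033,0.0047,0,0,0,255],[0,0.003,0.0049,0,0,0,255],[0,0.0027,0.0051,0,0,0,255]],
  ],
)

```text
time: 26.55
ee_pos: [0.5351, -0.1264, 0.1216]
tcp_rot: [-3.127, -0.294, -0.001]
ft_force: [1.5, 21.6, 33.3]
opening: 0.148
grasp_force: 25.0
```

```bash
python3 -c "
from h import *
go(box([-.0005,0,.1215]))"
```

```text
t 26.55 pos [ 0.5351 -0.1264  0.1216] box [ 1.000e-04 -1.000e-04  1.216e-01] F [ 1.5 21.6 33.3] open 0.14768935315645076 gf 24.999942183494568
turn(first) [-0.0006 -0.0005 -0.0011] then shift tool [-0.0006 -0.0001  0.0001] j [-0.53  0.55  0.93  1.9  -0.54  0.96 -0.73]
```

Emit:
send_rows(
  targets=[
    [[0,-0.0004,-0.0005,0,0,0,255],[0,0,0,0,0,0,255],[0,0,0,0,0,0,150],[0,0,0,0,0,0,150],[0,0,0,0,0,0,150],[0,0,0,0,0,0,150],[0,0,0,0,0,0,150],[0,0,0,0,0,0,150],[0,0,0,0,0,0,150],[0,0,0,0,0,0,150]],
  ],
)

```text
time: 27.38
ee_pos: [0.5345, -0.1264, 0.1227]
tcp_rot: [3.128, 0.293, 0.0]
ft_force: [0.2, 0.1, 0.4]
opening: 0.413
grasp_force: 0.0
```

Emit:
send_rows(
  targets=[
    [[0,0,-0.01,0,0,0,150],[0,0,-0.012,0,0,0,150],[0,0,-0.012,0,0,0,150],[0,0,-0.012,0,0,0,150],[0,0,-0.012,0,0,0,150],[0,0,-0.012,0,0,0,150],[0,0,-0.012,0,0,0,150],[0,0,-0.012,0,0,0,150],[0,0,0,0,0,0,150],[0,0,0,0,0,0,150],[0,0,0,0,0,0,150],[0,0,0,0,0,0,150]],
  ],
)

```text
time: 28.38
ee_pos: [0.5342, -0.1262, 0.2162]
tcp_rot: [-3.128, -0.293, 0.001]
ft_force: [0.2, 0.3, -0.0]
opening: 0.413
grasp_force: 0.0
```

Run:
```python
from h import *
b=get("scene")
cv2.imwrite("pics/f.png",cv2.resize(b["color"][80:300,190:370],(600,600),interpolation=2)[:,:,::-1])
W=cloud(b);L=BR.inv().apply((W-BX).reshape(-1,3)).reshape(W.shape)
m=(abs(L[...,0])<.05)&(abs(L[...,1])<.03)&(abs(L[...,2]-.148)<.008); print(m.sum(),L[m].mean(0),np.median(L[m][:,2]))
print(manip.sense()["time"],manip.sense()["ft_force"])
```

```text
248 [-0.00338095 -0.00179809  0.14802701] 0.149183417464062
28.4333 [0.52882874 0.55375123 0.19115344]
```

View pics/f.png

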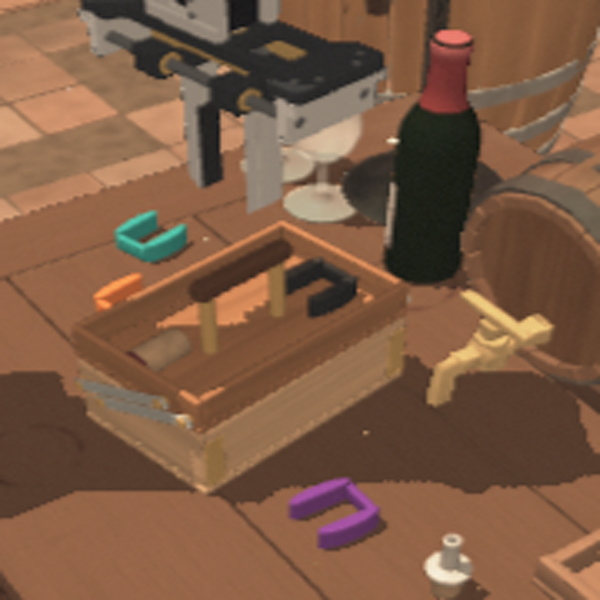

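The tray is home with the cutter at (325,285) and the cork at (160,350) in it. The bottle stands at (430,200) and the gripper is clear.

```bash
python3 -c "
from cell import manip
print(manip.close_job())"
```

```text
the job is handed in; nothing more can be done
None
```

The job is handed in at about 28 s: the stopper stands in the middle well, the tray is home with the foil cutter and cork still in it, and the bottle is upright; no verdict was returned.

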